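# Wedge the build plate up to the gauge

### The job

Fetch the orange wedge, set it down in the yellow lane in front of the hinged build plate with its thin end facing the plate, and slide it straight in under the plate's front rail until the rising plate just lifts the sprung brass foot of the white height gauge off its rest: a little of the green tip on top of the gauge shows, no red. Then let go and leave the wedge carrying the plate; do not ram the plate or press the gauge foot to its stop, and leave the other things on the bench where they are.

Things in the scene. Friction and masses are not known exactly. Their poses are not given: they have to be found in the camera images.
- wedge_grip (a point): Orange printed wedge, 120 g, 138 long, 30 wide, 44 high, lying on its sole. This point: centre of the block at its thick end (30 x 30 x 44 high; grip it here across the 30 mm width), 22 above the sole. x along the wedge to its thin end, y across, z up. Smooth sole and slope; it stays put under the load when let go.
- wedge_nose (a point): Middle of the wedge's thin end, at sole level, 123 ahead (x) of the block's centre; same axes. The slope rises 1 in 3 from 4 high here to 40 high 108 behind, at the block's front face.
- rig: Fixed levelling rig. Origin on the bench straight under the middle of the plate's front rail; x points into the rig, the way the wedge is pushed; y left along the rail; z up. The lane is the rig's x axis, clear for at least 70 to each side, marked by two yellow stripes 48 apart. Flat aluminium base bars lie 125 to each side.
- plate: Hinged dark steel build plate with a blue top, 215 x 220 x 6, about 0.5 kg (varies). Origin at the middle of its front rail's underside; its hinge line lies 200 behind and 10 above; x into the rig, y left. At rest it is level, its top 28 above the bench; its front goes up as it turns about +y and falls back by its own weight.
- rail (a point): Lowest point, at mid-length, of the round steel rail (10 diameter, 210 long) under the plate's front edge, which rides up the wedge. 12 above the bench at rest. Pushing the wedge meets an about steady resistance (some 2 to 7 N) while it carries only the plate (about 2.5 N at the rail), and about twice that at once when the plate meets the gauge foot.
- gauge: Height gauge: steel post (14 diameter, 125 high) 160 left of the lane and 12 behind the rail; origin at its bottom, 12 above the bench. A white head on it reaches over the plate's front left corner and carries the sprung brass foot. The top of the foot's stem is about level with the head's top at rest; as the foot lifts, 3.5 mm of green show first, then red.
- foot_spot (a point): Point on the bench straight under the gauge's brass foot (16 diameter), 88 left of the lane. The foot's underside hangs 32 to 49 above the bench, set anew each time, not measured: find it by feel or eye. The plate's front rises 4 to 22 before touching. The foot yields at 3.2 N, then 1 N more per mm, hard stop after 6 mm. Wanted: lifted 0.5 to 3.5 mm.
- shim: Bystander: flat grey bar 110 x 26 x 14, loose on the bench. Leave alone. Origin under its centre.
- spool: Bystander: blue filament spool lying flat, 190 diameter, 61 high. Origin under its centre.
- parts_bin: Bystander: white open bin 100 x 140 x 70. Origin under its centre.
- mug: Bystander: white mug, 80 diameter, 90 high. Origin under its centre.
- driver: Bystander: yellow screwdriver lying on the bench.
- glue: Bystander: white glue bottle, 50 diameter, 110 high. Origin under its centre.
- spanner: Bystander: steel spanner lying on the bench.

How it is judged (in metres and radians):
On the way:
1. the wedge has begun to lift the plate's front rail (contact force between wedge and plate above 1 N and height (world z) of rail above 0.0145 m), for 0.1 s.
At the end, for the whole second after the job is handed in: The wedge, let go, lies flat under the rail, its block within 30 mm of the lane's centre line and within 0.25 rad of its direction, and carries the plate (over 2 N); the plate is at rest and presses the gauge foot with 3.3 to 6.8 N (foot lifted by about 0.1 to 3.6 mm) (contact force between plate and gauge between 3.3 and 6.8 N and contact force between wedge and plate above 2 N and y of wedge_grip in the frame of rig between -0.03 and 0.03 m and angle between the x axis of wedge_grip and the x axis of rig, either way round below 0.25 rad and angle between wedge_grip's own z axis and vertical below 0.08 rad and linear speed of plate below 0.01 m/s and contact force between the fingers and wedge below 0.1 N); the robot touches nothing.
It fails at once if the gauge foot is pressed to its stop (over 13 N between plate and gauge) (contact force between plate and gauge above 13 N).
It fails at once if the wedge is rammed against the plate (over 25 N) (contact force between wedge and plate above 25 N).
It fails at once if a bystander is moved by more than 25 mm (distance of any of shim, spool, parts_bin, mug, driver, glue, spanner from where it was at the start of the episode above 0.025 m).
It also fails if it takes over 70 s, if anything falls off the work surface, if the arm or the gripper's body presses on something with over 40 N, if the wrist force passes 120 N, or if a joint passes its speed limit or range.

### The arm

A 6-joint arm with a two-finger parallel gripper is mounted at the origin on the work surface. World frame = base frame: x ahead of the robot, y to its left, z up, the work surface at z = 0. Lengths are in mm, angles in rad, forces in N, time in s.
With the tool pointing down it reaches from about 250 to 800 mm from the base axis. Payload 3.9 kg.
Tool frame: the origin (TCP) lies on the mounting face of the last link; the fingertips stand 173 mm ahead of it and the grasp point (between the pads) lies 155 mm ahead of it; z points along the fingers, y is the line along which they close (so a half turn about z gives the same grasp; the last joint's range is limited). The gripper opens to 85 mm and grips with 20 to 120 N. Pads are 22 mm wide; open, the fingers measure 114 mm over their backs; the gripper's body (76 mm by 85 mm) begins 54 mm behind the grasp point. The pads swing forward as they close: fully open they stand 13 mm farther back than shut.
Start: joints at [1.256, 0.26, -0.138, 1.173, 0, 1.571], TCP at [162.549, 499.193, 404.704] pointing down, gripper open.
Joint ranges: [-2.78, 2.78], [-0.83, 1.72], [-1.28, 1.37], [-1.9, 2.12], [-1.57, 1.48], [-3.14, 3.14]. Speed limits (rad/s): [2.57, 2.57, 3.14, 3.14, 3.14, 3.14].

### API

Orientations are given as [roll, pitch, yaw] about the fixed x, y, z axes, in that order (R = Rz(yaw) Ry(pitch) Rx(roll)).
In Python, from rig import sensors, optics, robot, boxes_of, cut_out gives the robot as it stands.
- The arm moves only by the tool arm_command, never from a script. Its argument "targets" is a list of rows, each an object of numbers: "gripper": the gripper's target within -1 to 1 (fully open at 1, half-way at 0, shut at -1); "x", "y", "z": the shift along the world's x, y, z in mm; "wx", "wy", "wz": the turn, a rotation vector about the world's x, y, z in rad. A call has 1 to 8 rows; each row shifts and turns the commanded pose from where the row before left it; what a row does not reach is not made up. A row lasts 1/12 s, in which the tool goes at most 41.7 mm and 7.16 degrees, less where a joint would pass 70% of its speed; a pose out of reach is approached as far as the arm can. A call is refused whole if a number of a shift passes 41.7 or a number of a turn 0.125, either way. A call with a gripper value outside its range is refused whole. The fingers move at their own pace and stop on an object; "grip_force" is the grip in N (left out, the last holds). Time passes only in rows, so rows that do not move let the fingers close. It gives the time, the measured TCP pose, the force, the opening and the grip force at its end, in the units of the state.
- sensors.read_state(): the state, without advancing time (a new reading comes with each control period).
- optics.capture(name): name is "scene" or "top" or "wrist"; returns the picture (384x512x3 uint8, blue, green, red); there is no depth.
- optics.camera_model(name): a dict with "intrinsics" (3x3 intrinsics, pixels), "R" (3x3) and "t" (3): a world point X has camera coordinates R X + t. Camera axes: x right, y down, z forward; pixel columns grow to the right and rows downward; lengths in mm; the calibration is good to about 2 mm. A picture is of the moment at which its call begins: read the wrist's pose just before it. camera_model takes no time and is no camera call; for the wrist camera it gives the pose at the moment of the call.
- robot.job_done(): hands the job in; it is judged then, once.
Trained networks look in the newest picture that a camera, given by its name, has taken for a name from the list of things; names that differ only in an ending like _2 or _b are one class to them, and where a whole thing is asked for, a point or a joint stands for the part that bears it (a point fixed in the world has none). Each returns a list of dicts, best first, with "conf" (0 to 1); they miss things now and then, are a little off and sometimes report something else, mostly with a low value. They report only what shows in the picture. A call takes as long as a camera call.
- boxes_of(target, camera): "rect" ([centre column, centre row, width, height] in pixels, round what is visible of it).
- cut_out(target, camera): "mask" (384x512 bool, what is visible of it) and "rect" ([centre column, centre row, width, height] in pixels, round what is visible of it).
The state is a dict: "t": time; "q": joint angles; "qvel": joint speeds; "effort": joint torques, N m; "ee_pos": TCP position; "tcp_rot": TCP orientation; "force": force on the tool from outside, world axes, zero at the start; "ft_torque": the same for the moment, N m; "opening": finger opening in mm; "grip_force": force on a finger pad.
Only numpy, scipy, OpenCV 4.12 (cv2) and the standard library are available. Lean on these libraries where they do the work, as an engineer would, in place of code of your own. Each camera call takes 0.05 s, during which the arm holds its last target. There are 200 camera calls.

## Working session

There is one attempt and no reset: what is moved stays moved. The work goes in short steps, Python scripts to look and compute and a tool call to move; the robot and the scene stay as the last step left them, time stands still between calls to the robot, and variables do not carry over. Pictures are saved under pics/ and viewed, at most 10 in all, crops included, and the job is handed in when it is done.

Besides the shell and the picture viewer there is one more tool, called after "Request:" by a JSON object that holds its "op" and its "data", one argument or row to a line. arm_command: Moves the arm, as the interface text tells. Its arguments: {"type":"object","properties":{"targets":{"type":"array","items":{"type":"object","properties":{"gripper":{"type":"number"},"x":{"type":"number"},"y":{"type":"number"},"z":{"type":"number"},"wx":{"type":"number"},"wy":{"type":"number"},"wz":{"type":"number"}}}},"grip_force":{"type":"number"}},"required":["targets"]}

```bash
mkdir -p pics; cat > h.py <<'E'
from rig import sensors, optics, robot, boxes_of, cut_out
import numpy as np, cv2
def ray(cam,u,v,z,m=None):
    m=m or optics.camera_model(cam); K=np.array(m["intrinsics"]);R=np.array(m["R"]);t=np.array(m["t"]).ravel()
    d=R.T@np.linalg.inv(K)@np.array([u,v,1.]); c=-R.T@t
    return c+d*(z-c[2])/d[2]
def proj(cam,X,m=None):
    m=m or optics.camera_model(cam); K=np.array(m["intrinsics"]);R=np.array(m["R"]);t=np.array(m["t"]).ravel()
    p=K@(R@np.array(X,float)+t); return p[:2]/p[2]
E
python3 - <<'E'
from h import *
for c in ("scene","top"):
    im=optics.capture(c); cv2.imwrite(f"pics/{c}0.png",im)
    for n in ("wedge_grip","rig","plate","gauge","shim"):
        print(c,n,[(round(b["conf"],2),np.round(b["rect"])) for b in boxes_of(n,c)[:2]])
    m=optics.camera_model(c); print(-np.array(m["R"]).T@np.array(m["t"]).ravel())
print(sensors.read_state())
a=np.hstack([cv2.imread("pics/scene0.png"),cv2.imread("pics/top0.png")])
E
```

```text
scene wedge_grip [(0.79, array([180., 208.,  26.,  41.])), (0.44, array([185., 295.,  34.,  41.]))]
scene rig [(0.95, array([301., 226., 115., 121.]))]
scene plate [(0.69, array([299., 234.,  98.,  80.]))]
scene gauge [(0.85, array([323., 182.,  30.,  27.]))]
scene shim [(0.63, array([318., 147.,  10.,  32.]))]
[1041.16632392 -369.45114689  980.90687162]
top wedge_grip [(0.78, array([343., 218.,  13.,  44.]))]
top rig [(0.6, array([251., 136., 115.,  85.]))]
top plate [(0.58, array([259., 136.,  86.,  78.])), (0.23, array([212., 149.,  33.,  21.]))]
top gauge [(0.35, array([344., 216.,  12.,  41.]))]
top shim [(0.63, array([176., 209.,  24.,  28.])), (0.4, array([248., 154., 114., 129.]))]
[ 352.34406598  -14.56605524 1261.02041763]
{'t': 0.6, 'q': array([ 1.25597846e+00,  2.59968088e-01, -1.38079934e-01,  1.17268480e+00,
       -4.90815097e-06,  1.57078839e+00]), 'qvel': array([-0.00048298, -0.00180191,  0.00073482,  0.00156708,  0.00071941,
       -0.00014748]), 'effort': array([ 1.53727236e-03, -4.05367863e+01,  2.54112804e+01,  1.39215532e-03,
       -2.21669607e-04,  6.47368793e-06]), 'ee_pos': array([162.56239102, 499.19435292, 404.72867502]), 'tcp_rot': array([3.14152915e+00, 4.90865525e-06, 2.82678273e+00]), 'force': array([-0.61070079, -0.97191853, -0.05085911]), 'ft_torque': array([0.03224022, 0.0008066 , 0.04597643]), 'grip_force': 0.0, 'opening': 85.35133126018948}
```

View pics/top0.png

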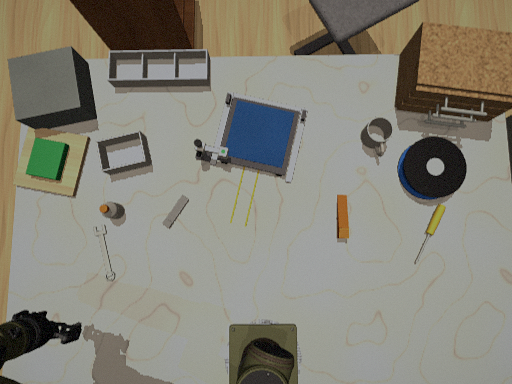

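View pics/scene0.png

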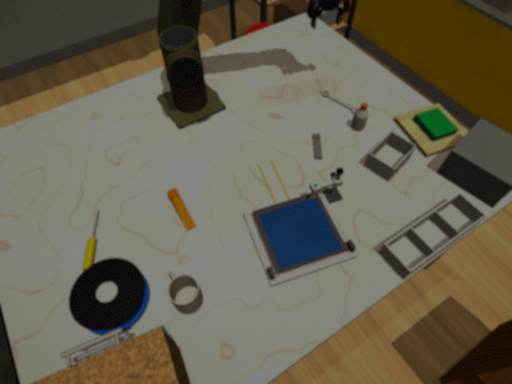

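The top view shows the wedge at (343,217) and the plate at (262,135). The lane stripes run from about (240,170) to (233,222) and from (257,175) to (247,225). I'll zoom in for the wedge's direction and fit the stripes and plate.

```bash
python3 - <<'E'
from h import *
t=cv2.imread("pics/top0.png"); s=cv2.imread("pics/scene0.png")
a=cv2.resize(t[185:250,315:370],None,fx=7,fy=7,interpolation=cv2.INTER_CUBIC)
b=cv2.resize(s[175:240,150:210],None,fx=7,fy=7,interpolation=cv2.INTER_CUBIC)
cv2.imwrite("pics/w.png",np.hstack([a,b]))
hsv=cv2.cvtColor(t,cv2.COLOR_BGR2HSV)
# wedge orange
m=cv2.inRange(hsv,(5,150,100),(20,255,255)); m[:, :320]=0; m[:,370:]=0;m[:180]=0;m[260:]=0
ys,xs=np.nonzero(m); print("wedge rect",cv2.minAreaRect(np.c_[xs,ys].astype(np.float32)))
box=cv2.boxPoints(cv2.minAreaRect(np.c_[xs,ys].astype(np.float32)))
for p in box: print(p,ray("top",*p,0)[:2].round(1),ray("top",*p,40)[:2].round(1))
# stripes
y=cv2.inRange(hsv,(20,70,100),(35,255,255)); y[:165]=0;y[235:]=0;y[:,:220]=0;y[:,270:]=0
n,l,st,c=cv2.connectedComponentsWithStats(y,connectivity=8)
for i in range(1,n):
    if st[i,4]>8:
        v,u=np.nonzero(l==i); P=np.array([ray("top",a,b,0)[:2] for a,b in zip(u,v)])
        vx,vy,x0,y0=cv2.fitLine(P.astype(np.float32),cv2.DIST_L2,0,.01,.01).ravel()
        print("stripe",st[i],P.mean(0).round(1),np.arctan2(vy,vx),P.min(0),P.max(0))
bl=cv2.inRange(hsv,(100,120,60),(120,255,255)); bl[:80]=0; bl[185:]=0; bl[:,:205]=0; bl[:,315:]=0
ys,xs=np.nonzero(bl); r=cv2.minAreaRect(np.c_[xs,ys].astype(np.float32)); print("plate",r)
for p in cv2.boxPoints(r): print(ray("top",*p,28)[:2].round(1))
E
```

```text
wedge rect ((342.501953125, 216.0311279296875), (42.5419921875, 9.606256484985352), 86.42366790771484)
[336.38135 195.10117] [ 497.2 -238.3] [ 492.6 -231.2]
[345.96887 194.50195] [ 498.7 -268.9] [ 494.1 -260.9]
[348.62256 236.96109] [ 364.1 -272.1] [ 363.7 -264. ]
[339.03503 237.5603 ] [ 362.5 -242. ] [ 362.2 -234.8]
stripe [230 167  15  56 107] [502.   79.6] -0.23937507 [414.77557722  56.77672914] [592.07268509 101.98199158]
stripe [245 170  15  57 106] [490.   33.1] -0.23927781 [401.66576012   8.30916897] [581.62123382  54.29074775]
plate ((258.65447998046875, 133.49717712402344), (59.3629150390625, 56.139923095703125), 12.994616508483887)
[629.  120.6]
[809.6  80.2]
[ 762.1 -106.2]
[583.6 -62.7]
```

View pics/w.png

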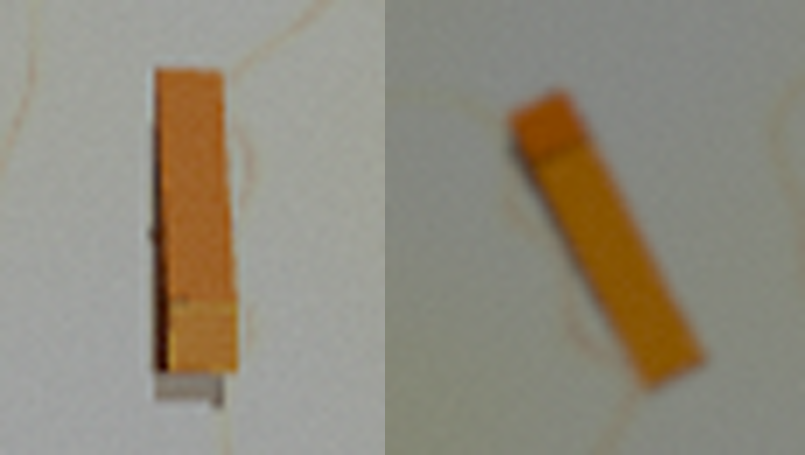

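The thick block is at the near end (crop (200,335), world about (378,-249)). The thin end faces +x, with yaw about -0.03. The lane direction is -0.239 rad. Moving over the wedge.

Request:
{"op": "arm_command", "data": {
  "targets": [
    {"x": 30, "y": -31, "wz": -0.12, "gripper": 1},
    {"x": 30, "y": -31, "wz": -0.12},
    {"x": 30, "y": -31, "wz": -0.12},
    {"x": 30, "y": -31, "wz": -0.12},
    {"x": 30, "y": -31, "wz": -0.12},
    {"x": 30, "y": -31, "wz": -0.12},
    {"x": 20, "y": -35, "wz": -0.12},
    {"x": 10, "y": -35, "wz": -0.12}
  ]
}}

```text
invalid input
```

Request:
{"op": "arm_command", "data": {
  "targets": [
    {"y": -40, "wz": -0.12},
    {"y": -40, "wz": -0.12},
    {"y": -40, "wz": -0.12},
    {"y": -40, "wz": -0.12},
    {"y": -40, "wz": -0.12},
    {"y": -40, "wz": -0.12},
    {"y": -40, "wz": -0.12},
    {"y": -40, "wz": -0.12}
  ]
}}

```text
invalid input
```

Request:
{"op": "arm_command", "data": {
  "targets": [
    {"y": -40, "wz": -0.12, "z": -20},
    {"y": -40, "wz": -0.12, "z": -20},
    {"y": -40, "wz": -0.12, "z": -20},
    {"y": -40, "wz": -0.12, "z": -20},
    {"wz": -0.12, "x": -10, "z": -20},
    {"wz": -0.12, "x": -10},
    {"wz": -0.12},
    {"wz": -0.01}
  ]
}}

```text
invalid input
```

Request:
{"op": "arm_command", "data": {
  "targets": [
    {"x": 30, "y": -31, "z": 0, "wx": 0, "wy": 0, "wz": -0.12, "gripper": 1},
    {"x": 30, "y": -31, "z": 0, "wx": 0, "wy": 0, "wz": -0.12, "gripper": 1},
    {"x": 30, "y": -31, "z": 0, "wx": 0, "wy": 0, "wz": -0.12, "gripper": 1},
    {"x": 30, "y": -31, "z": 0, "wx": 0, "wy": 0, "wz": -0.12, "gripper": 1},
    {"x": 30, "y": -31, "z": 0, "wx": 0, "wy": 0, "wz": -0.12, "gripper": 1},
    {"x": 30, "y": -31, "z": 0, "wx": 0, "wy": 0, "wz": -0.12, "gripper": 1},
    {"x": 20, "y": -35, "z": 0, "wx": 0, "wy": 0, "wz": -0.12, "gripper": 1},
    {"x": 10, "y": -35, "z": 0, "wx": 0, "wy": 0, "wz": -0.12, "gripper": 1}
  ]
}}

```text
t: 1.27
ee_pos: [368.6, 248.2, 404.9]
tcp_rot: [3.139, -0.0, 1.86]
force: [0.3, -0.1, -0.0]
opening: 85.4
grip_force: 0.0
```

Request:
{"op": "arm_command", "data": {
  "targets": [
    {"x": 0, "y": -40, "z": 0, "wx": 0, "wy": 0, "wz": -0.12, "gripper": 1},
    {"x": 0, "y": -40, "z": 0, "wx": 0, "wy": 0, "wz": -0.12, "gripper": 1},
    {"x": 0, "y": -40, "z": 0, "wx": 0, "wy": 0, "wz": -0.12, "gripper": 1},
    {"x": 0, "y": -40, "z": 0, "wx": 0, "wy": 0, "wz": -0.12, "gripper": 1},
    {"x": 0, "y": -40, "z": 0, "wx": 0, "wy": 0, "wz": -0.12, "gripper": 1},
    {"x": 0, "y": -40, "z": 0, "wx": 0, "wy": 0, "wz": -0.12, "gripper": 1},
    {"x": 0, "y": -40, "z": 0, "wx": 0, "wy": 0, "wz": -0.12, "gripper": 1},
    {"x": 0, "y": -40, "z": 0, "wx": 0, "wy": 0, "wz": -0.12, "gripper": 1}
  ]
}}

```text
t: 1.93
ee_pos: [365.8, -72.3, 405.1]
tcp_rot: [3.14, -0.001, 0.901]
force: [0.7, 0.9, 0.7]
opening: 85.6
grip_force: 0.0
```

Request:
{"op": "arm_command", "data": {
  "targets": [
    {"x": 0, "y": -40, "z": -20, "wx": 0, "wy": 0, "wz": -0.12, "gripper": 1},
    {"x": 0, "y": -40, "z": -20, "wx": 0, "wy": 0, "wz": -0.12, "gripper": 1},
    {"x": 0, "y": -40, "z": -20, "wx": 0, "wy": 0, "wz": -0.12, "gripper": 1},
    {"x": 0, "y": -40, "z": -20, "wx": 0, "wy": 0, "wz": -0.12, "gripper": 1},
    {"x": 0, "y": -10, "z": -20, "wx": 0, "wy": 0, "wz": -0.12, "gripper": 1},
    {"x": 0, "y": 0, "z": 0, "wx": 0, "wy": 0, "wz": -0.12, "gripper": 1},
    {"x": 0, "y": 0, "z": 0, "wx": 0, "wy": 0, "wz": -0.12, "gripper": 1},
    {"x": 0, "y": 0, "z": 0, "wx": 0, "wy": 0, "wz": -0.08, "gripper": 1}
  ]
}}

```text
t: 2.6
ee_pos: [366.1, -230.1, 309.6]
tcp_rot: [-3.141, 0.001, -0.02]
force: [-0.1, -0.3, -0.7]
opening: 85.5
grip_force: 0.0
```

```bash
python3 - <<'E'
from h import *
s=sensors.read_state(); m=optics.camera_model("wrist"); im=optics.capture("wrist"); cv2.imwrite("pics/wr1.png",im)
print(s["ee_pos"],s["tcp_rot"],s["q"]); print(-np.array(m["R"]).T@np.array(m["t"]).ravel())
print([(b["conf"],b["rect"]) for b in boxes_of("wedge_grip","wrist")[:2]])
hsv=cv2.cvtColor(im,cv2.COLOR_BGR2HSV); k=cv2.inRange(hsv,(3,130,60),(22,255,255))
cs,_=cv2.findContours(k,cv2.RETR_EXTERNAL,cv2.CHAIN_APPROX_SIMPLE); c=max(cs,key=cv2.contourArea)
r=cv2.minAreaRect(c); print(r)
for p in cv2.boxPoints(r): print(p,[ray("wrist",*p,z,m)[:2].round(1) for z in (0,4,44)])
E
```

```text
[ 366.06349445 -230.05731433  309.59739125] [-3.14088199e+00  1.09197921e-03 -1.99727484e-02] [-5.61101456e-01  1.71800801e-01 -5.20204022e-01  8.80093537e-01
  4.66503041e-05  2.60046430e+00]
[ 447.11751407 -232.29287282  278.27836804]
[(0.64, [278.0, 117.4, 40.6, 169.4])]
((279.3568420410156, 117.4412612915039), (35.702293395996094, 165.4480438232422), 1.2730300426483154)
[259.67224 199.74828] [array([ 346.8, -235.4]), array([ 348.2, -235.3]), array([ 362.6, -234.9])]
[263.34796  34.34106] [array([ 500.4, -240.9]), array([ 499.6, -240.8]), array([ 492. , -239.5])]
[299.04144   35.134247] [array([ 499.1, -272.1]), array([ 498.4, -271.5]), array([ 490.9, -265.8])]
[295.36572 200.54146] [array([ 345.1, -272.8]), array([ 346.6, -272.2]), array([ 361.3, -266.4])]
```

View pics/wr1.png

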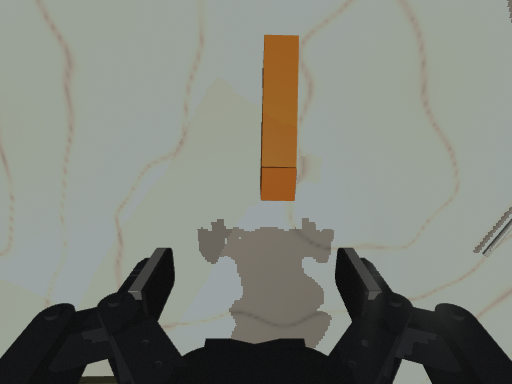

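The wrist view shows the wedge from nose (281,35) to block (278,183). That puts the block centre at about (377,-251) with yaw -0.04. Joint 6 would run out of range at the lane with this yaw, so I'm taking the half-turned grasp.

Request:
{"op": "arm_command", "data": {
  "targets": [
    {"x": 11, "y": -21, "z": 0, "wx": 0, "wy": 0, "wz": 0.12, "gripper": 1},
    {"x": 0, "y": 0, "z": 0, "wx": 0, "wy": 0, "wz": 0.12, "gripper": 1},
    {"x": 0, "y": 0, "z": 0, "wx": 0, "wy": 0, "wz": 0.12, "gripper": 1},
    {"x": 0, "y": 0, "z": 0, "wx": 0, "wy": 0, "wz": 0.12, "gripper": 1},
    {"x": 0, "y": 0, "z": 0, "wx": 0, "wy": 0, "wz": 0.12, "gripper": 1},
    {"x": 0, "y": 0, "z": 0, "wx": 0, "wy": 0, "wz": 0.12, "gripper": 1},
    {"x": 0, "y": 0, "z": 0, "wx": 0, "wy": 0, "wz": 0.12, "gripper": 1},
    {"x": 0, "y": 0, "z": 0, "wx": 0, "wy": 0, "wz": 0.12, "gripper": 1}
  ]
}}

```text
t: 3.37
ee_pos: [377.5, -250.4, 310.4]
tcp_rot: [3.141, -0.0, 0.956]
force: [0.0, 0.8, 0.7]
opening: 85.2
grip_force: 0.0
```

Request:
{"op": "arm_command", "data": {
  "targets": [
    {"x": 0, "y": 0, "z": 0, "wx": 0, "wy": 0, "wz": 0.12, "gripper": 1},
    {"x": 0, "y": 0, "z": 0, "wx": 0, "wy": 0, "wz": 0.12, "gripper": 1},
    {"x": 0, "y": 0, "z": 0, "wx": 0, "wy": 0, "wz": 0.12, "gripper": 1},
    {"x": 0, "y": 0, "z": 0, "wx": 0, "wy": 0, "wz": 0.12, "gripper": 1},
    {"x": 0, "y": 0, "z": 0, "wx": 0, "wy": 0, "wz": 0.12, "gripper": 1},
    {"x": 0, "y": 0, "z": 0, "wx": 0, "wy": 0, "wz": 0.12, "gripper": 1},
    {"x": 0, "y": 0, "z": 0, "wx": 0, "wy": 0, "wz": 0.12, "gripper": 1},
    {"x": 0, "y": 0, "z": 0, "wx": 0, "wy": 0, "wz": 0.12, "gripper": 1}
  ]
}}

```text
t: 4.03
ee_pos: [377.6, -250.4, 310.4]
tcp_rot: [3.141, 0.0, 1.916]
force: [-1.1, 0.1, -0.1]
opening: 85.4
grip_force: 0.0
```

Request:
{"op": "arm_command", "data": {
  "targets": [
    {"x": 0, "y": 0, "z": 0, "wx": 0, "wy": 0, "wz": 0.12, "gripper": 1},
    {"x": 0, "y": 0, "z": 0, "wx": 0, "wy": 0, "wz": 0.12, "gripper": 1},
    {"x": 0, "y": 0, "z": 0, "wx": 0, "wy": 0, "wz": 0.12, "gripper": 1},
    {"x": 0, "y": 0, "z": 0, "wx": 0, "wy": 0, "wz": 0.12, "gripper": 1},
    {"x": 0, "y": 0, "z": 0, "wx": 0, "wy": 0, "wz": 0.12, "gripper": 1},
    {"x": 0, "y": 0, "z": 0, "wx": 0, "wy": 0, "wz": 0.12, "gripper": 1},
    {"x": 0, "y": 0, "z": 0, "wx": 0, "wy": 0, "wz": 0.12, "gripper": 1},
    {"x": 0, "y": 0, "z": 0, "wx": 0, "wy": 0, "wz": 0.12, "gripper": 1}
  ]
}}

```text
t: 4.7
ee_pos: [377.5, -250.4, 310.4]
tcp_rot: [-3.141, 0.001, 2.876]
force: [0.2, 0.2, -0.1]
opening: 85.3
grip_force: 0.0
```

Request:
{"op": "arm_command", "data": {
  "targets": [
    {"x": 0, "y": 0, "z": 0, "wx": 0, "wy": 0, "wz": 0.12, "gripper": 1},
    {"x": 0, "y": 0, "z": 0, "wx": 0, "wy": 0, "wz": 0.12, "gripper": 1},
    {"x": 0, "y": 0, "z": 0, "wx": 0, "wy": 0, "wz": 0, "gripper": 1}
  ]
}}

```text
t: 4.95
ee_pos: [377.5, -250.4, 310.4]
tcp_rot: [-3.141, 0.0, 3.111]
force: [-0.6, -0.3, 0.1]
opening: 85.5
grip_force: 0.0
```

Request:
{"op": "arm_command", "data": {
  "targets": [
    {"x": 0, "y": -0.5, "z": -25, "wx": 0, "wy": 0, "wz": -0.01, "gripper": 1},
    {"x": 0, "y": 0, "z": -25, "wx": 0, "wy": 0, "wz": 0, "gripper": 1},
    {"x": 0, "y": 0, "z": -25, "wx": 0, "wy": 0, "wz": 0, "gripper": 1},
    {"x": 0, "y": 0, "z": -25, "wx": 0, "wy": 0, "wz": 0, "gripper": 1},
    {"x": 0, "y": 0, "z": -20, "wx": 0, "wy": 0, "wz": 0, "gripper": 1},
    {"x": 0, "y": 0, "z": -11, "wx": 0, "wy": 0, "wz": 0, "gripper": 1},
    {"x": 0, "y": 0, "z": 0, "wx": 0, "wy": 0, "wz": 0, "gripper": 1}
  ]
}}

```text
t: 5.53
ee_pos: [376.3, -250.2, 177.1]
tcp_rot: [3.139, -0.004, 3.096]
force: [-0.6, 0.3, -0.6]
opening: 85.3
grip_force: 0.0
```

Request:
{"op": "arm_command", "data": {
  "targets": [
    {"x": 0, "y": 0, "z": 0, "wx": 0, "wy": 0, "wz": 0, "gripper": -1},
    {"x": 0, "y": 0, "z": 0, "wx": 0, "wy": 0, "wz": 0, "gripper": -1},
    {"x": 0, "y": 0, "z": 0, "wx": 0, "wy": 0, "wz": 0, "gripper": -1},
    {"x": 0, "y": 0, "z": 0, "wx": 0, "wy": 0, "wz": 0, "gripper": -1},
    {"x": 0, "y": 0, "z": 0, "wx": 0, "wy": 0, "wz": 0, "gripper": -1},
    {"x": 0, "y": 0, "z": 0, "wx": 0, "wy": 0, "wz": 0, "gripper": -1},
    {"x": 0, "y": 0, "z": 0, "wx": 0, "wy": 0, "wz": 0, "gripper": -1},
    {"x": 0, "y": 0, "z": 0, "wx": 0, "wy": 0, "wz": 0, "gripper": -1}
  ],
  "grip_force": 50
}}

```text
t: 6.2
ee_pos: [378.0, -251.4, 180.2]
tcp_rot: [-3.141, 0.002, 3.097]
force: [-1.1, -0.1, 7.2]
opening: 29.5
grip_force: 50.2
```

Request:
{"op": "arm_command", "data": {
  "targets": [
    {"x": 0, "y": 0, "z": 20, "wx": 0, "wy": 0, "wz": 0, "gripper": -1},
    {"x": 0, "y": 0, "z": 25, "wx": 0, "wy": 0, "wz": 0, "gripper": -1},
    {"x": 0, "y": 0, "z": 0, "wx": 0, "wy": 0, "wz": 0, "gripper": -1},
    {"x": 6, "y": 27, "z": 0, "wx": 0, "wy": 0, "wz": -0.02, "gripper": -1},
    {"x": 6, "y": 27, "z": 0, "wx": 0, "wy": 0, "wz": -0.02, "gripper": -1},
    {"x": 6, "y": 27, "z": 0, "wx": 0, "wy": 0, "wz": -0.02, "gripper": -1},
    {"x": 6, "y": 27, "z": 0, "wx": 0, "wy": 0, "wz": -0.02, "gripper": -1},
    {"x": 6, "y": 27, "z": 0, "wx": 0, "wy": 0, "wz": -0.02, "gripper": -1}
  ]
}}

```text
t: 6.87
ee_pos: [407.2, -114.8, 223.8]
tcp_rot: [3.142, -0.0, 2.995]
force: [0.7, -0.7, -2.0]
opening: 29.5
grip_force: 49.9
```

Request:
{"op": "arm_command", "data": {
  "targets": [
    {"x": 6, "y": 27, "z": 0, "wx": 0, "wy": 0, "wz": -0.02, "gripper": -1},
    {"x": 6, "y": 27, "z": 0, "wx": 0, "wy": 0, "wz": -0.02, "gripper": -1},
    {"x": 6, "y": 27, "z": 0, "wx": 0, "wy": 0, "wz": -0.02, "gripper": -1},
    {"x": 6, "y": 27, "z": 0, "wx": 0, "wy": 0, "wz": -0.02, "gripper": -1},
    {"x": 6, "y": 27, "z": 0, "wx": 0, "wy": 0, "wz": -0.015, "gripper": -1},
    {"x": 6, "y": 27, "z": 0, "wx": 0, "wy": 0, "wz": 0, "gripper": -1},
    {"x": 5, "y": 21, "z": 0, "wx": 0, "wy": 0, "wz": 0, "gripper": -1},
    {"x": 0, "y": 0, "z": 0, "wx": 0, "wy": 0, "wz": 0, "gripper": -1}
  ]
}}

```text
t: 7.53
ee_pos: [449.6, 70.0, 224.0]
tcp_rot: [3.139, 0.001, 2.906]
force: [-0.2, -0.2, -1.1]
opening: 29.2
grip_force: 50.0
```

```bash
python3 - <<'E'
from h import *
s=sensors.read_state(); print(s["ee_pos"],s["tcp_rot"],s["force"],s["opening"])
im=optics.capture("top"); sc=optics.capture("scene")
cv2.imwrite("pics/top2raw.png",im); cv2.imwrite("pics/sc2raw.png",sc)
a=cv2.resize(im[120:240,190:310],(500,500),interpolation=cv2.INTER_CUBIC)
b=cv2.resize(sc[150:250,240:360],(300,250),interpolation=cv2.INTER_CUBIC); b=cv2.copyMakeBorder(b,0,250,0,0,0)
cv2.imwrite("pics/c2.png",np.hstack([a,b]))
E
```

```text
[449.5731768   70.04242962 223.98853679] [3.13905925e+00 1.42123394e-03 2.90613401e+00] [-0.22769557 -0.23913718 -1.10867424] 29.2497146210878
```

View pics/c2.png

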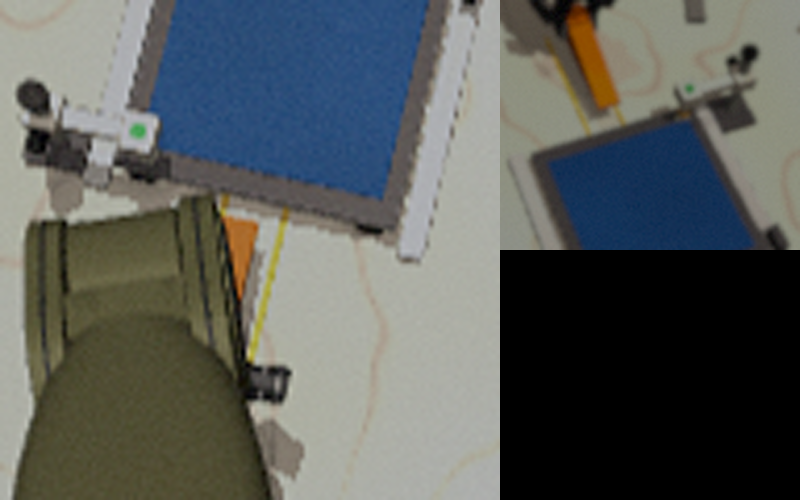

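The crop shows the nose hanging over the lane just short of the plate's dark front edge, at crop (258,220). The gauge tip is at crop (138,130). Next: compute the rail distance and set the wedge down.

```bash
python3 - <<'E'
from h import *
d=np.array([.9716,-.2368]); o=np.array([496,56.35])
def f(u,v,z):
    X=ray("top",190+u*.24,120+v*.24,z)[:2]-o; return (X@d).round(1),(X@np.array([.2368,.9716])).round(1)
print("edge",f(215,187,28),f(300,210,28),f(395,226,28)); print("nose",f(240,219,49)); print("gauge tip",f(138,130,90),f(138,130,70),f(138,130,110))
X=np.array([449.6,70])-o; print("block",X@d,X@[.2368,.9716])
E
```

```text
edge (np.float64(93.3), np.float64(29.4)) (np.float64(90.6), np.float64(-37.7)) (np.float64(94.8), np.float64(-110.5))
nose (np.float64(70.3), np.float64(3.3))
gauge tip (np.float64(110.8), np.float64(87.1)) (np.float64(114.8), np.float64(90.4)) (np.float64(106.8), np.float64(83.9))
block -48.31455999999998 2.274820000000004
```

Request:
{"op": "arm_command", "data": {
  "targets": [
    {"x": -5.5, "y": -0.5, "z": -15, "wx": 0, "wy": 0, "wz": 0, "gripper": -1},
    {"x": 0, "y": 0, "z": -15, "wx": 0, "wy": 0, "wz": 0, "gripper": -1},
    {"x": 0, "y": 0, "z": -8, "wx": 0, "wy": 0, "wz": 0, "gripper": -1},
    {"x": 0, "y": 0, "z": -4, "wx": 0, "wy": 0, "wz": 0, "gripper": -1},
    {"x": 0, "y": 0, "z": 0, "wx": 0, "wy": 0, "wz": 0, "gripper": -1}
  ]
}}

```text
t: 8.05
ee_pos: [442.3, 65.7, 181.4]
tcp_rot: [-3.141, -0.002, 2.901]
force: [-0.5, 0.1, -1.3]
opening: 29.9
grip_force: 50.1
```

Request:
{"op": "arm_command", "data": {
  "targets": [
    {"x": 0, "y": 0, "z": -1, "wx": 0, "wy": 0, "wz": 0, "gripper": -1},
    {"x": 0, "y": 0, "z": -1, "wx": 0, "wy": 0, "wz": 0, "gripper": -1},
    {"x": 0, "y": 0, "z": 0, "wx": 0, "wy": 0, "wz": 0, "gripper": -1},
    {"x": 0, "y": 0, "z": 0, "wx": 0, "wy": 0, "wz": 0, "gripper": -1}
  ]
}}

```text
t: 8.38
ee_pos: [443.2, 66.5, 180.6]
tcp_rot: [3.141, 0.001, 2.902]
force: [0.8, 0.4, 0.7]
opening: 29.4
grip_force: 50.1
```

Request:
{"op": "arm_command", "data": {
  "targets": [
    {"x": 4.9, "y": -0.9, "z": -0.5, "wx": 0, "wy": 0, "wz": 0, "gripper": -1},
    {"x": 4.9, "y": -0.9, "z": 0, "wx": 0, "wy": 0, "wz": 0, "gripper": -1},
    {"x": 4.9, "y": -0.9, "z": 0, "wx": 0, "wy": 0, "wz": 0, "gripper": -1},
    {"x": 4.9, "y": -0.9, "z": 0, "wx": 0, "wy": 0, "wz": 0, "gripper": -1},
    {"x": 4.9, "y": -0.9, "z": 0, "wx": 0, "wy": 0, "wz": 0, "gripper": -1},
    {"x": 4.9, "y": -0.9, "z": 0, "wx": 0, "wy": 0, "wz": 0, "gripper": -1},
    {"x": 4.9, "y": -0.9, "z": 0, "wx": 0, "wy": 0, "wz": 0, "gripper": -1},
    {"x": 4.9, "y": -0.9, "z": 0, "wx": 0, "wy": 0, "wz": 0, "gripper": -1}
  ]
}}

```text
t: 9.05
ee_pos: [482.0, 59.3, 180.2]
tcp_rot: [3.141, -0.001, 2.902]
force: [-5.5, 1.0, 8.5]
opening: 29.1
grip_force: 51.3
```

Request:
{"op": "arm_command", "data": {
  "targets": [
    {"x": 0, "y": 0, "z": 0, "wx": 0, "wy": 0, "wz": 0, "gripper": -1},
    {"x": 0, "y": 0, "z": 0, "wx": 0, "wy": 0, "wz": 0, "gripper": -1}
  ]
}}

```text
t: 9.22
ee_pos: [483.3, 59.3, 180.2]
tcp_rot: [3.141, 0.002, 2.902]
force: [0.5, -0.3, 4.4]
opening: 29.3
grip_force: 50.8
```

Request:
{"op": "arm_command", "data": {
  "targets": [
    {"x": 1.94, "y": -0.47, "z": 0.4, "wx": 0, "wy": 0, "wz": 0, "gripper": -1},
    {"x": 1.94, "y": -0.47, "z": 0, "wx": 0, "wy": 0, "wz": 0, "gripper": -1},
    {"x": 1.94, "y": -0.47, "z": 0, "wx": 0, "wy": 0, "wz": 0, "gripper": -1},
    {"x": 1.94, "y": -0.47, "z": 0, "wx": 0, "wy": 0, "wz": 0, "gripper": -1}
  ]
}}

```text
t: 9.55
ee_pos: [489.0, 57.5, 180.2]
tcp_rot: [-3.142, -0.002, 2.902]
force: [-4.3, 0.7, 7.1]
opening: 29.4
grip_force: 51.1
```

Request:
{"op": "arm_command", "data": {
  "targets": [
    {"x": 1.94, "y": -0.47, "z": 0, "wx": 0, "wy": 0, "wz": 0, "gripper": -1},
    {"x": 1.94, "y": -0.47, "z": 0, "wx": 0, "wy": 0, "wz": 0, "gripper": -1},
    {"x": 1.94, "y": -0.47, "z": 0, "wx": 0, "wy": 0, "wz": 0, "gripper": -1},
    {"x": 1.94, "y": -0.47, "z": 0, "wx": 0, "wy": 0, "wz": 0, "gripper": -1}
  ]
}}

```text
t: 9.88
ee_pos: [496.8, 55.6, 180.2]
tcp_rot: [-3.141, -0.002, 2.902]
force: [-5.5, 1.5, 8.0]
opening: 29.3
grip_force: 51.2
```

Request:
{"op": "arm_command", "data": {
  "targets": [
    {"x": 1.94, "y": -0.47, "z": 0, "wx": 0, "wy": 0, "wz": 0, "gripper": -1},
    {"x": 1.94, "y": -0.47, "z": 0, "wx": 0, "wy": 0, "wz": 0, "gripper": -1}
  ]
}}

```text
t: 10.05
ee_pos: [498.4, 55.1, 180.2]
tcp_rot: [3.141, -0.008, 2.903]
force: [-12.5, 4.6, 17.8]
opening: 29.7
grip_force: 52.4
```

Request:
{"op": "arm_command", "data": {
  "targets": [
    {"x": 0, "y": 0, "z": 0.5, "wx": 0, "wy": 0, "wz": 0, "gripper": -1},
    {"x": 0, "y": 0, "z": 0, "wx": 0, "wy": 0, "wz": 0, "gripper": -1}
  ]
}}

```text
t: 10.22
ee_pos: [499.4, 54.7, 180.2]
tcp_rot: [-3.141, -0.005, 2.902]
force: [-6.4, 1.2, 5.8]
opening: 29.4
grip_force: 51.2
```

Request:
{"op": "arm_command", "data": {
  "targets": [
    {"x": 0, "y": 0, "z": 0.5, "wx": 0, "wy": 0, "wz": 0, "gripper": -1},
    {"x": 0, "y": 0, "z": 0, "wx": 0, "wy": 0, "wz": 0, "gripper": -1}
  ]
}}

```text
t: 10.38
ee_pos: [499.9, 54.6, 180.3]
tcp_rot: [-3.141, -0.004, 2.902]
force: [-4.2, 1.5, -0.1]
opening: 29.7
grip_force: 50.2
```

Request:
{"op": "arm_command", "data": {
  "targets": [
    {"x": 0.97, "y": -0.24, "z": 0, "wx": 0, "wy": 0, "wz": 0, "gripper": -1},
    {"x": 0.97, "y": -0.24, "z": 0, "wx": 0, "wy": 0, "wz": 0, "gripper": -1},
    {"x": 0.97, "y": -0.24, "z": 0, "wx": 0, "wy": 0, "wz": 0, "gripper": -1},
    {"x": 0.97, "y": -0.24, "z": 0, "wx": 0, "wy": 0, "wz": 0, "gripper": -1}
  ]
}}

```text
t: 10.72
ee_pos: [505.4, 53.5, 180.5]
tcp_rot: [-3.141, -0.001, 2.902]
force: [-1.0, -0.0, -3.6]
opening: 29.3
grip_force: 49.8
```

Request:
{"op": "arm_command", "data": {
  "targets": [
    {"x": 0.97, "y": -0.24, "z": 0, "wx": 0, "wy": 0, "wz": 0, "gripper": -1},
    {"x": 0.97, "y": -0.24, "z": 0, "wx": 0, "wy": 0, "wz": 0, "gripper": -1},
    {"x": 0.97, "y": -0.24, "z": 0, "wx": 0, "wy": 0, "wz": 0, "gripper": -1},
    {"x": 0.97, "y": -0.24, "z": 0, "wx": 0, "wy": 0, "wz": 0, "gripper": -1}
  ]
}}

```text
t: 11.05
ee_pos: [509.4, 52.6, 181.0]
tcp_rot: [-3.142, 0.0, 2.902]
force: [-1.7, 0.5, -3.6]
opening: 29.7
grip_force: 49.8
```

Request:
{"op": "arm_command", "data": {
  "targets": [
    {"x": 0.97, "y": -0.24, "z": -0.7, "wx": 0, "wy": 0, "wz": 0, "gripper": -1},
    {"x": 0.97, "y": -0.24, "z": 0, "wx": 0, "wy": 0, "wz": 0, "gripper": -1},
    {"x": 0.97, "y": -0.24, "z": 0, "wx": 0, "wy": 0, "wz": 0, "gripper": -1},
    {"x": 0.97, "y": -0.24, "z": 0, "wx": 0, "wy": 0, "wz": 0, "gripper": -1}
  ]
}}

```text
t: 11.38
ee_pos: [513.2, 51.7, 180.4]
tcp_rot: [-3.142, -0.0, 2.902]
force: [-1.1, 1.2, -3.9]
opening: 29.7
grip_force: 49.8
```

Request:
{"op": "arm_command", "data": {
  "targets": [
    {"x": 0.97, "y": -0.24, "z": 0, "wx": 0, "wy": 0, "wz": 0, "gripper": -1},
    {"x": 0.97, "y": -0.24, "z": 0, "wx": 0, "wy": 0, "wz": 0, "gripper": -1},
    {"x": 0.97, "y": -0.24, "z": 0, "wx": 0, "wy": 0, "wz": 0, "gripper": -1},
    {"x": 0.97, "y": -0.24, "z": 0, "wx": 0, "wy": 0, "wz": 0, "gripper": -1}
  ]
}}

```text
t: 11.72
ee_pos: [517.2, 50.7, 180.4]
tcp_rot: [3.142, 0.0, 2.902]
force: [-2.5, 0.5, -3.2]
opening: 29.6
grip_force: 49.8
```

Request:
{"op": "arm_command", "data": {
  "targets": [
    {"x": 0.97, "y": -0.24, "z": 0, "wx": 0, "wy": 0, "wz": 0, "gripper": -1},
    {"x": 0.97, "y": -0.24, "z": 0, "wx": 0, "wy": 0, "wz": 0, "gripper": -1},
    {"x": 0.97, "y": -0.24, "z": 0, "wx": 0, "wy": 0, "wz": 0, "gripper": -1},
    {"x": 0.97, "y": -0.24, "z": 0, "wx": 0, "wy": 0, "wz": 0, "gripper": -1}
  ]
}}

```text
t: 12.05
ee_pos: [521.0, 49.7, 180.4]
tcp_rot: [3.142, 0.0, 2.902]
force: [-1.4, 0.7, -2.7]
opening: 29.4
grip_force: 49.8
```

Request:
{"op": "arm_command", "data": {
  "targets": [
    {"x": 0.97, "y": -0.24, "z": 0, "wx": 0, "wy": 0, "wz": 0, "gripper": -1},
    {"x": 0.97, "y": -0.24, "z": 0, "wx": 0, "wy": 0, "wz": 0, "gripper": -1},
    {"x": 0.97, "y": -0.24, "z": 0, "wx": 0, "wy": 0, "wz": 0, "gripper": -1},
    {"x": 0.97, "y": -0.24, "z": 0, "wx": 0, "wy": 0, "wz": 0, "gripper": -1}
  ]
}}

```text
t: 12.38
ee_pos: [524.9, 48.8, 180.4]
tcp_rot: [-3.142, 0.0, 2.902]
force: [-1.7, 0.6, -3.3]
opening: 29.7
grip_force: 49.8
```

Request:
{"op": "arm_command", "data": {
  "targets": [
    {"x": 0.97, "y": -0.24, "z": 0, "wx": 0, "wy": 0, "wz": 0, "gripper": -1},
    {"x": 0.97, "y": -0.24, "z": 0, "wx": 0, "wy": 0, "wz": 0, "gripper": -1},
    {"x": 0.97, "y": -0.24, "z": 0, "wx": 0, "wy": 0, "wz": 0, "gripper": -1},
    {"x": 0.97, "y": -0.24, "z": 0, "wx": 0, "wy": 0, "wz": 0, "gripper": -1}
  ]
}}

```text
t: 12.72
ee_pos: [528.8, 47.8, 180.4]
tcp_rot: [-3.142, -0.0, 2.902]
force: [-1.9, 0.8, -3.2]
opening: 29.3
grip_force: 49.8
```

Request:
{"op": "arm_command", "data": {
  "targets": [
    {"x": 0.97, "y": -0.24, "z": 0, "wx": 0, "wy": 0, "wz": 0, "gripper": -1},
    {"x": 0.97, "y": -0.24, "z": 0, "wx": 0, "wy": 0, "wz": 0, "gripper": -1},
    {"x": 0.97, "y": -0.24, "z": 0, "wx": 0, "wy": 0, "wz": 0, "gripper": -1},
    {"x": 0.97, "y": -0.24, "z": 0, "wx": 0, "wy": 0, "wz": 0, "gripper": -1}
  ]
}}

```text
t: 13.05
ee_pos: [532.6, 46.9, 180.4]
tcp_rot: [3.142, -0.0, 2.902]
force: [-1.3, 0.4, -3.8]
opening: 29.3
grip_force: 49.8
```

Request:
{"op": "arm_command", "data": {
  "targets": [
    {"x": 0.97, "y": -0.24, "z": 0, "wx": 0, "wy": 0, "wz": 0, "gripper": -1},
    {"x": 0.97, "y": -0.24, "z": 0, "wx": 0, "wy": 0, "wz": 0, "gripper": -1},
    {"x": 0.97, "y": -0.24, "z": 0, "wx": 0, "wy": 0, "wz": 0, "gripper": -1},
    {"x": 0.97, "y": -0.24, "z": 0, "wx": 0, "wy": 0, "wz": 0, "gripper": -1}
  ]
}}

```text
t: 13.38
ee_pos: [536.4, 45.9, 180.3]
tcp_rot: [-3.142, -0.0, 2.902]
force: [-2.1, 0.4, -4.2]
opening: 29.4
grip_force: 49.8
```

Request:
{"op": "arm_command", "data": {
  "targets": [
    {"x": 0.97, "y": -0.24, "z": 0, "wx": 0, "wy": 0, "wz": 0, "gripper": -1},
    {"x": 0.97, "y": -0.24, "z": 0, "wx": 0, "wy": 0, "wz": 0, "gripper": -1},
    {"x": 0.97, "y": -0.24, "z": 0, "wx": 0, "wy": 0, "wz": 0, "gripper": -1},
    {"x": 0.97, "y": -0.24, "z": 0, "wx": 0, "wy": 0, "wz": 0, "gripper": -1}
  ]
}}

```text
t: 13.72
ee_pos: [538.2, 45.3, 180.2]
tcp_rot: [3.142, -0.005, 2.902]
force: [-9.3, 2.0, 3.7]
opening: 29.1
grip_force: 50.5
```

Request:
{"op": "arm_command", "data": {
  "targets": [
    {"x": 0, "y": 0, "z": 0, "wx": 0, "wy": 0, "wz": 0, "gripper": -1},
    {"x": 0, "y": 0, "z": 0, "wx": 0, "wy": 0, "wz": 0, "gripper": -1},
    {"x": 0, "y": 0, "z": 0, "wx": 0, "wy": 0, "wz": 0, "gripper": -1}
  ]
}}

```text
t: 13.97
ee_pos: [538.3, 45.3, 180.2]
tcp_rot: [-3.141, -0.005, 2.902]
force: [-7.6, 2.4, 1.3]
opening: 29.7
grip_force: 50.4
```

```bash
python3 - <<'E'
from h import *
s=sensors.read_state(); print(s["ee_pos"],s["tcp_rot"],s["force"])
old=cv2.imread("pics/sc2raw.png"); sc=optics.capture("scene"); cv2.imwrite("pics/sc3raw.png",sc)
f=lambda i:cv2.resize(i[165:205,290:350],(390,260),interpolation=cv2.INTER_CUBIC)
cv2.imwrite("pics/c3.png",np.hstack([f(old),f(sc)]))
E
```

```text
[538.28004619  45.30806623 180.19310261] [-3.14149399 -0.00490593  2.90236558] [-7.56649093  2.42754995  1.33561562]
```

View pics/c3.png

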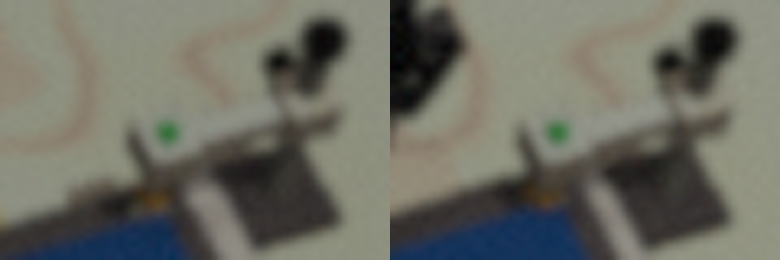

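The foot (crop (545,195)) now looks close to the plate, with no visible lift of the tip (558,130). The force says contact has just been made, so I'll push on in small steps.

Request:
{"op": "arm_command", "data": {
  "targets": [
    {"x": 0.97, "y": -0.24, "z": 0, "wx": 0, "wy": 0, "wz": 0, "gripper": -1},
    {"x": 0.97, "y": -0.24, "z": 0, "wx": 0, "wy": 0, "wz": 0, "gripper": -1},
    {"x": 0, "y": 0, "z": 0, "wx": 0, "wy": 0, "wz": 0, "gripper": -1}
  ]
}}

```text
t: 14.27
ee_pos: [539.8, 44.8, 180.2]
tcp_rot: [-3.141, -0.006, 2.902]
force: [-10.1, 2.4, 2.1]
opening: 29.5
grip_force: 50.5
```

Request:
{"op": "arm_command", "data": {
  "targets": [
    {"x": 0.97, "y": -0.24, "z": 0, "wx": 0, "wy": 0, "wz": 0, "gripper": -1},
    {"x": 0.97, "y": -0.24, "z": 0, "wx": 0, "wy": 0, "wz": 0, "gripper": -1},
    {"x": 0, "y": 0, "z": 0, "wx": 0, "wy": 0, "wz": 0, "gripper": -1}
  ]
}}

```text
t: 14.52
ee_pos: [541.3, 44.4, 180.2]
tcp_rot: [-3.141, -0.007, 2.902]
force: [-11.3, 2.8, 3.7]
opening: 29.4
grip_force: 50.7
```

Request:
{"op": "arm_command", "data": {
  "targets": [
    {"x": 0.97, "y": -0.24, "z": 0, "wx": 0, "wy": 0, "wz": 0, "gripper": -1},
    {"x": 0.97, "y": -0.24, "z": 0, "wx": 0, "wy": 0, "wz": 0, "gripper": -1},
    {"x": 0, "y": 0, "z": 0, "wx": 0, "wy": 0, "wz": 0, "gripper": -1}
  ]
}}

```text
t: 14.77
ee_pos: [542.9, 43.9, 180.2]
tcp_rot: [-3.141, -0.008, 2.903]
force: [-11.5, 1.9, 5.4]
opening: 29.4
grip_force: 50.9
```

Request:
{"op": "arm_command", "data": {
  "targets": [
    {"x": -1, "y": 0.25, "z": 0, "wx": 0, "wy": 0, "wz": 0, "gripper": -1},
    {"x": -1, "y": 0.25, "z": 0, "wx": 0, "wy": 0, "wz": 0, "gripper": -1},
    {"x": 0, "y": 0, "z": 0, "wx": 0, "wy": 0, "wz": 0, "gripper": -1},
    {"x": 0, "y": 0, "z": 0, "wx": 0, "wy": 0, "wz": 0, "gripper": -1}
  ]
}}

```text
t: 15.1
ee_pos: [542.4, 44.1, 180.2]
tcp_rot: [-3.141, -0.004, 2.902]
force: [-7.7, 1.7, 0.5]
opening: 29.4
grip_force: 50.3
```

Request:
{"op": "arm_command", "data": {
  "targets": [
    {"x": -1, "y": 0.25, "z": 0, "wx": 0, "wy": 0, "wz": 0, "gripper": -1},
    {"x": 0, "y": 0, "z": 0, "wx": 0, "wy": 0, "wz": 0, "gripper": -1},
    {"x": 0, "y": 0, "z": 0, "wx": 0, "wy": 0, "wz": 0, "gripper": 0.6},
    {"x": 0, "y": 0, "z": 0, "wx": 0, "wy": 0, "wz": 0, "gripper": 0.6},
    {"x": 0, "y": 0, "z": 0, "wx": 0, "wy": 0, "wz": 0, "gripper": 0.6},
    {"x": 0, "y": 0, "z": 0, "wx": 0, "wy": 0, "wz": 0, "gripper": 0.6}
  ]
}}

```text
t: 15.6
ee_pos: [544.5, 44.3, 181.2]
tcp_rot: [3.141, 0.003, 2.902]
force: [-0.4, 0.0, -0.0]
opening: 68.4
grip_force: 0.0
```

Request:
{"op": "arm_command", "data": {
  "targets": [
    {"x": -3, "y": 1, "z": 20, "wx": 0, "wy": 0, "wz": 0, "gripper": 0.6},
    {"x": -3, "y": 1, "z": 20, "wx": 0, "wy": 0, "wz": 0, "gripper": 0.6},
    {"x": -10, "y": 3, "z": 30, "wx": 0, "wy": 0, "wz": 0, "gripper": 0.6},
    {"x": -10, "y": 3, "z": 30, "wx": 0, "wy": 0, "wz": 0, "gripper": 0.6},
    {"x": -10, "y": 3, "z": 20, "wx": 0, "wy": 0, "wz": 0, "gripper": 0.6},
    {"x": 0, "y": 0, "z": 0, "wx": 0, "wy": 0, "wz": 0, "gripper": 0.6}
  ]
}}

```text
t: 16.1
ee_pos: [507.8, 55.8, 305.1]
tcp_rot: [3.139, 0.007, 2.902]
force: [0.2, 0.4, 1.0]
opening: 68.3
grip_force: 0.0
```

Released and clear. Now I'll turn the wrist camera to look at the gauge from the right side.

Request:
{"op": "arm_command", "data": {
  "targets": [
    {"x": 8, "y": -8, "z": 0, "wx": 0, "wy": 0, "wz": -0.12, "gripper": 0.6},
    {"x": 8, "y": -8, "z": 0, "wx": 0, "wy": 0, "wz": -0.12, "gripper": 0.6},
    {"x": 8, "y": -8, "z": 0, "wx": 0, "wy": 0, "wz": -0.12, "gripper": 0.6},
    {"x": 8, "y": -8, "z": 0, "wx": 0, "wy": 0, "wz": -0.12, "gripper": 0.6},
    {"x": 8, "y": -8, "z": 0, "wx": 0, "wy": 0, "wz": -0.12, "gripper": 0.6},
    {"x": 8, "y": -8, "z": 0, "wx": 0, "wy": 0, "wz": -0.12, "gripper": 0.6},
    {"x": 8, "y": -8, "z": 0, "wx": 0, "wy": 0, "wz": -0.12, "gripper": 0.6},
    {"x": 8, "y": -8, "z": 0, "wx": 0, "wy": 0, "wz": -0.12, "gripper": 0.6}
  ]
}}

```text
t: 16.77
ee_pos: [572.0, -9.3, 299.7]
tcp_rot: [3.141, 0.0, 1.936]
force: [0.7, 0.0, 0.1]
opening: 68.5
grip_force: 0.0
```

Request:
{"op": "arm_command", "data": {
  "targets": [
    {"x": 8, "y": -9, "z": -8, "wx": 0, "wy": 0, "wz": -0.12, "gripper": 0.6},
    {"x": 8, "y": -9, "z": -8, "wx": 0, "wy": 0, "wz": -0.12, "gripper": 0.6},
    {"x": 8, "y": -9, "z": -8, "wx": 0, "wy": 0, "wz": -0.12, "gripper": 0.6},
    {"x": 8, "y": -9, "z": -8, "wx": 0, "wy": 0, "wz": -0.12, "gripper": 0.6},
    {"x": 4, "y": -9, "z": -8, "wx": 0, "wy": 0, "wz": -0.12, "gripper": 0.6},
    {"x": 0, "y": 0, "z": 0, "wx": 0.12, "wy": 0, "wz": 0, "gripper": 0.6},
    {"x": 0, "y": 0, "z": 0, "wx": 0.12, "wy": 0, "wz": 0, "gripper": 0.6},
    {"x": 0, "y": 0, "z": 0, "wx": 0.12, "wy": 0, "wz": 0, "gripper": 0.6}
  ]
}}

```text
t: 17.43
ee_pos: [607.7, -53.9, 259.9]
tcp_rot: [-3.056, -0.356, 1.327]
force: [0.5, 0.7, -0.6]
opening: 68.3
grip_force: 0.0
```

Request:
{"op": "arm_command", "data": {
  "targets": [
    {"x": 0, "y": 0, "z": 0, "wx": 0.12, "wy": 0, "wz": 0, "gripper": 0.6},
    {"x": 0, "y": 0, "z": 0, "wx": 0.12, "wy": 0, "wz": 0, "gripper": 0.6},
    {"x": 0, "y": 0, "z": 0, "wx": 0, "wy": 0, "wz": 0, "gripper": 0.6}
  ]
}}

```text
t: 17.68
ee_pos: [607.3, -55.4, 258.4]
tcp_rot: [-2.984, -0.584, 1.291]
force: [0.1, -0.9, -1.7]
opening: 68.5
grip_force: 0.0
```

```bash
python3 - <<'E'
from h import *
m=optics.camera_model("wrist"); im=optics.capture("wrist"); cv2.imwrite("pics/wr4.png",im)
print((-np.array(m["R"]).T@np.array(m["t"]).ravel()).round(1))
b=boxes_of("gauge","wrist"); print([(x["conf"],x["rect"]) for x in b[:2]])
for z in (70,100,130): print(z,proj("wrist",(615,118,z),m))
E
```

```text
[625.7  26.7 277.4]
[(0.76, [255.9, 91.8, 59.1, 181.4])]
70 [253.877841   157.07841996]
100 [248.12013489 140.44318276]
130 [240.3928509  118.11741626]
```

View pics/wr4.png

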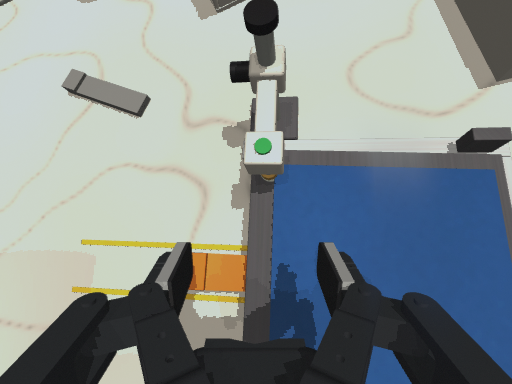

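```bash
python3 - <<'E'
from h import *
im=cv2.imread("pics/wr4.png"); cv2.imwrite("pics/c4.png",cv2.resize(im[115:200,225:310],(680,595)[:2] if 0 else (595,595),interpolation=cv2.INTER_NEAREST))
E
```

```text
(no output)
```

View pics/c4.png

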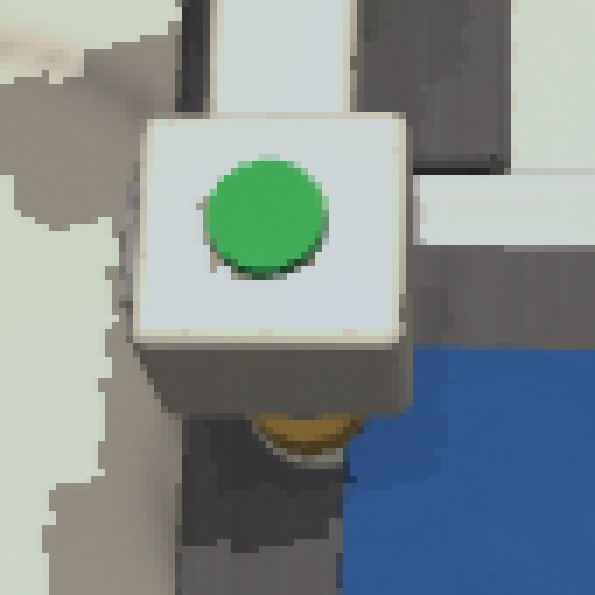

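The close view shows the green tip standing slightly proud of the head at crop (267,215), with a thin dark-green side edge and no red. That matches the roughly 1.5–2.5 mm of lift worked out from the push. The wedge lies in the lane under the rail, and the arm touches nothing, so I'm handing in.

```bash
python3 -c "
from rig import robot
print(robot.job_done())"
```

```text
the job is handed in; nothing more can be done
None
```

The wedge is let go under the rail, carrying the plate, with the gauge foot lifted an estimated 1.5–2.5 mm (green showing, no red); the job is handed in, but the judge returned no verdict.

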